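Seat the tube tray under the shaker's hold-down lip

ROBOT

A 6-joint arm with a two-finger parallel gripper is mounted at the origin on the work surface. World frame = base frame: x ahead of the robot, y to its left, z up, the work surface at z = 0. Lengths are in m, angles in rad, forces in N, time in s.
With the tool pointing down it reaches from about 0.275 to 1 m from the base axis. Payload 8.4 kg.
Tool frame: the origin (TCP) lies on the centre line of the jaws, within the pads' length; the fingertips stand 17 mm ahead of it and the grasp point (between the pads) lies 2 mm behind it (bot.tcp_to_tips is the z of the fingertips in the tool frame, in m); z points along the fingers, y is the line along which they close (so a half turn about z gives the same grasp; the last joint's range is limited). The gripper opens to 85 mm and grips with 20 to 120 N. Pads are 22 mm wide; open, the fingers measure 114 mm over their backs; the gripper's body (76 mm by 85 mm) begins 54 mm behind the grasp point. The pads swing forward as they close: fully open they stand 13 mm farther back than shut.
Start: joints at [1.3, 0.353, 1.633, -0, 1.155, -0.002], TCP at [0.166, 0.603, 0.248] pointing down, gripper open.
Joint ranges: [-2.63, 2.63], [-0.92, 2.1], [0.06, 2.66], [-1.3, 4.44], [0, 2.69], [-3.02, 3.02]. Speed limits (rad/s): [2.22, 2.22, 2.79, 3.14, 3.14, 3.14].

INTERFACE

Orientations are given as a unit quaternion [x, y, z, w].
In Python, from workcell import bot, hand, kinematics, get_obs, vision, hand_in gives the robot as it stands. The module is installed in compiled form; this text tells all that it offers. Calls block until the motion is done:
- bot.reach(position, orientation): joint-space move of the TCP to a pose.
- bot.servo_line(position, ori=None, velocity=0.15): straight line of the TCP; ori=None keeps the orientation; velocity is the mean speed in m/s.
- bot.goto_joints(angles): joint-space move.
- hand.move_gripper(opening, strength=None): finger opening in m; strength is the grip in N (None keeps the last); returns when the fingers have stopped.
- bot.dwell(seconds).
- kinematics.solve_ik(position, orientation): joint angles nearest the present ones, or None.
- get_obs(): the state.
- vision.read_camera(name): name is "scene" or "side" or "wrist"; returns a dict with "frame" (400x640x3 uint8, red, green, blue), "intrinsics" (3x3 intrinsics, pixels), "view" (4x4, takes a point from world to camera coordinates). Camera axes: x right, y down, z forward; pixel columns grow to the right and rows downward; lengths in m; the calibration is good to about 2 mm. A picture is of the moment at which its call begins. There is no depth.
A pose or a line that the arm cannot do raises bot.IKError and nothing moves.
- hand_in(): hands the job in; it is judged then, once.
The state is a dict: "time_s": time; "joint_pos": joint angles; "joint_vel": joint speeds; "joint_efforts": joint torques, N m; "position": TCP position; "orientation": TCP orientation; "wrist_force": force on the tool from outside, world axes, zero at the start; "ft_torque": the same for the moment, N m; "gripper_width": finger opening in m; "grip_force": force on a finger pad.
Only numpy, scipy, OpenCV 4.12 (cv2) and the standard library are available. Lean on these libraries where they do the work, as an engineer would, in place of code of your own. Each camera call takes 0.05 s, during which the arm holds its last target. There are 200 camera calls.

TASK

Fit the rectangular tube tray into the recess on top of the bench shaker: tilt it so that one of its short edges goes under the steel hold-down lip, then lay it down level so that it lies flat on the floor of the recess. Let go of it there, and leave the round tray where it lies.

Things in the scene. Friction and masses are not known exactly. Their poses are not given: they have to be found in the camera images.
- tube_tray: Rectangular white plate 120 (x) x 80 (y) x 8 mm with 12 dark holes, flat on the bench, 0.16 kg. Over its centre an upright grey arch handle: grip bar 14 mm thick (x), 60 long (y), 42 to 64 mm above the underside, on two posts at y +-26 mm. Origin: centre of underside; x lengthwise, z up; yaw within 0.5 rad. Same if turned half round. It and the round tray may have swapped places.
- shaker: Fixed grey box 180 x 146 mm with an aluminium-walled recess on top and a dark steel lip over the recess end nearest the robot. Origin: centre of its underside, on the bench; x points along the recess away from the lip, within 0.4 rad of the robot's straight ahead; z up. Recess walls are 8 mm thick, their tops 82 mm above the bench.
- shaker_well (a point): Centre of the recess floor, 60 mm above the bench, axes as the shaker's. Recess: x -67..67, y -50..50, walls 22 mm high. The lip covers x -67..-43, its underside 22 and top 26 mm above the floor; the 110 mm left open is too short for the tray to drop in flat. Tilted 20 degrees, low edge towards the robot, it goes under. Level, it has 7 mm play each way in x, 10 in y.
- round_tray: Round white plate, 110 mm in diameter, 8 mm thick, with a ring of dark holes and the same grey handle; not wanted. Origin: centre of its underside, z up; the handle's bar runs along y.
Not all that is in view belongs to the job. Several things have the shape of the shaker; the one meant has the colours described above. What is shaped like the tube_tray but brown is not meant.

How it is judged:
By the outcome, as a careful person would: the job done as asked, in the order asked, and still so for the second after the job is handed in, with the robot touching nothing.
It also fails if it takes over 45 s, if anything falls off the work surface, if the arm or the gripper's body presses on something with over 40 N, if the wrist force passes 120 N, or if a joint passes its speed limit or range.

## Working session

There is one attempt and no reset: what is moved stays moved. The work goes in short steps, each a Python script; the robot and the scene stay as the last script left them, time stands still between calls to the robot, and variables do not carry over. Pictures are saved under pics/ and viewed, at most 10 in all, crops included, and the job is handed in when it is done.

```bash
mkdir -p pics; ls; cat > h.py <<'E'
import numpy as np, cv2
from scipy.spatial.transform import Rotation as R
from workcell import bot, hand, kinematics, get_obs, vision, hand_in
def cam(n,save=None):
    d=vision.read_camera(n); 
    if save: cv2.imwrite('pics/'+save,cv2.cvtColor(d['frame'],cv2.COLOR_RGB2BGR))
    return d
def ray(d,uv,z):
    K,V=np.array(d['intrinsics']),np.array(d['view']); uv=np.atleast_2d(uv).astype(float)
    r=(np.linalg.inv(K)@np.c_[uv,np.ones(len(uv))].T).T@V[:3,:3]
    c=-V[:3,:3].T@V[:3,3]
    return c+r*((z-c[2])/r[:,2])[:,None]
def proj(d,p):
    K,V=np.array(d['intrinsics']),np.array(d['view']); p=np.atleast_2d(p)
    q=(p@V[:3,:3].T+V[:3,3])@K.T
    return q[:,:2]/q[:,2:]
E
python3 - <<'E'
from h import *
import pickle
D={n:cam(n,n+'0.png') for n in('scene','side')}
pickle.dump(D,open('d0.pkl','wb'))
for n in D: V=np.array(D[n]['view']);print(n,-V[:3,:3].T@V[:3,3],V[2,:3])
cv2.imwrite('pics/both.png',np.vstack([cv2.imread('pics/scene0.png'),cv2.imread('pics/side0.png')])[:, :])
E
```

```text
pics
scene [ 0.97698191 -0.0091229   0.85839607] [-0.55487505 -0.14063728 -0.81996027]
side [-0.07429727 -0.86859001  0.81893783] [ 0.45361197  0.62877011 -0.6315729 ]
```

View pics/scene0.png

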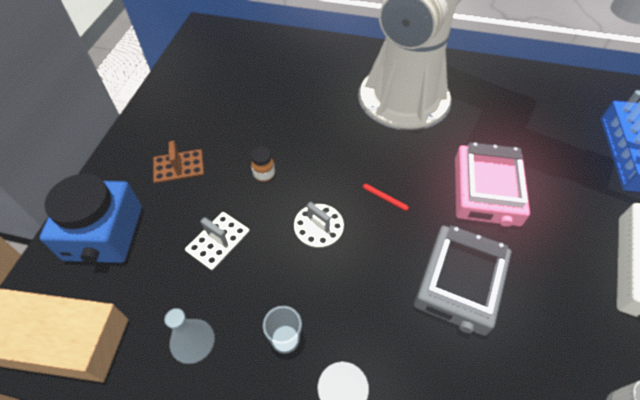

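View pics/side0.png

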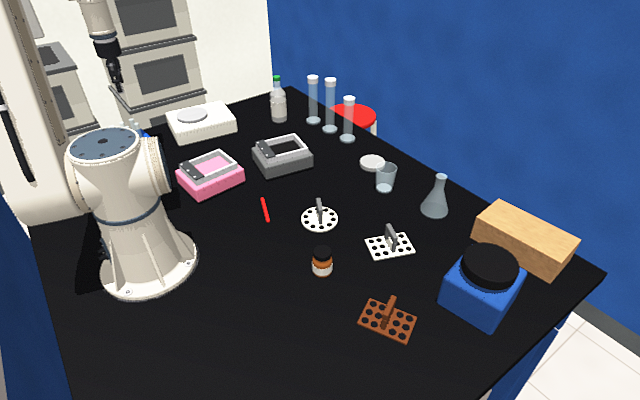

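Candidates in the scene image:
- **White rectangular tray:** (217,240), the one wanted.
- **Brown tray:** (178,165), wrong colour.
- **Round tray:** (319,225), not wanted.
- **Shakers:** grey with an aluminium recess at (464,278), the one wanted; pink at (493,185) and a blue box with a black top at (95,220) are not.

I'll measure these and check the choice in one crop.

```bash
python3 - <<'E'
from h import *
import pickle
D=pickle.load(open('d0.pkl','rb'))
C={'scene':((180,205,255,275),(415,222,515,335)),'side':((360,222,420,265),(245,130,318,180))}
crops=[]
for n in D:
    f=D[n]['frame'].astype(int)
    for k,(x0,y0,x1,y1) in enumerate(C[n]):
        s=f[y0:y1,x0:x1]
        m=((s.min(2)>(165))&(s.max(2)-s.min(2)<40)).astype(np.uint8)
        nn,l,st,_=cv2.connectedComponentsWithStats(m); b=1+np.argmax(st[1:,4])
        v,u=np.nonzero(l==b)
        P=ray(D[n],np.c_[u+x0,v+y0],0.008 if k==0 else 0.082)[:,:2].astype(np.float32)
        (c,w,a)=cv2.minAreaRect(P*1000); box=cv2.boxPoints((c,w,a))
        print(n,k,len(u),np.round(c,1),np.round(w,1),round(a,1),np.round(box).tolist())
        im=np.ascontiguousarray(cv2.cvtColor(s.astype(np.uint8),cv2.COLOR_RGB2BGR))
        q=proj(D[n],np.c_[box/1000,np.full(4,0.008 if k==0 else .082)])-[x0,y0]
        im=cv2.resize(im,None,fx=3.5,fy=3.5,interpolation=cv2.INTER_CUBIC)
        cv2.polylines(im,[np.round(q*3.5+1.5).astype(int)],True,(0,0,255))
        crops.append(cv2.copyMakeBorder(im,0,400-im.shape[0],0,360-im.shape[1],cv2.BORDER_CONSTANT))
cv2.imwrite('pics/crop.png',cv2.resize(np.vstack([np.hstack(crops[:2]),np.hstack(crops[2:])])[:600],(720,600)))
E
```

```text
scene 0 1434 [ 557.  -350.3] [102.  122.6] 67.6 [[481.0, -374.0], [594.0, -421.0], [633.0, -327.0], [520.0, -280.0]]
scene 1 1770 [555.2 175.2] [132.4 164. ] 79.1 [[462.0, 126.0], [623.0, 95.0], [648.0, 225.0], [487.0, 256.0]]
side 0 618 [ 557.6 -342.7] [ 83.1 121.2] 67.3 [[486.0, -358.0], [597.0, -404.0], [630.0, -328.0], [518.0, -281.0]]
side 1 492 [537.4 168.1] [151.8 156.6] 78.1 [[445.0, 110.0], [598.0, 78.0], [630.0, 226.0], [477.0, 259.0]]
```

View pics/crop.png

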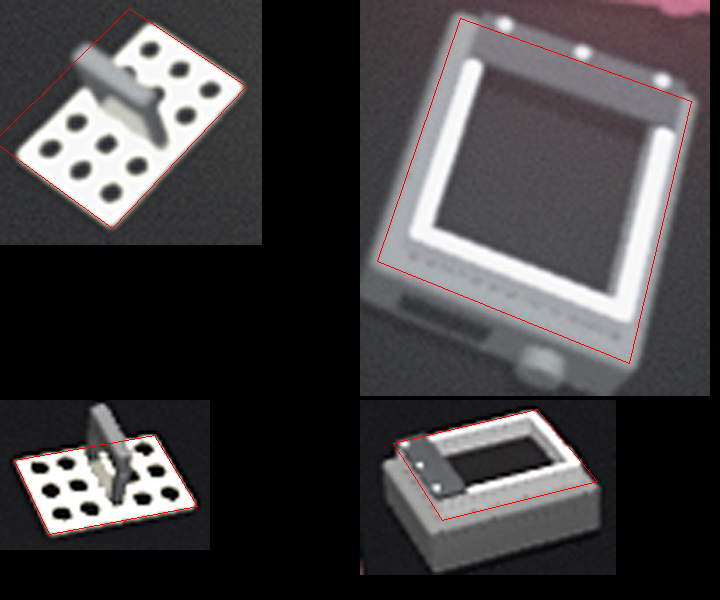

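The crop confirms both choices: the white 12-hole rectangular tray, and the grey shaker with aluminium walls and a dark lip. From the side view the tray is 121x83 mm, centred at (0.558,-0.343), yaw about -0.396. The shaker mask took in the grey body too, so I'll tighten it and take a wrist view over the shaker on the way.

```bash
cat >> h.py <<'E'
def ori(yaw,tilt=0,flip=1):
    T=R.from_euler('z',yaw)*R.from_euler('y',-tilt)   # tray frame, +x end raised
    M=T.as_matrix(); y=flip*M[:,0]; z=-M[:,2]
    return R.from_matrix(np.c_[np.cross(y,z),y,z]).as_quat()
E
python3 - <<'E'
from h import *
import pickle
D=pickle.load(open('d0.pkl','rb'));d=D['scene']
def meas(d,x0,y0,x1,y1,th):
    s=d['frame'][y0:y1,x0:x1].astype(int)
    m=(s.min(2)>th).astype(np.uint8)
    nn,l,st,_=cv2.connectedComponentsWithStats(m); b=1+np.argmax(st[1:,4])
    v,u=np.nonzero(l==b)
    c,w,a=cv2.minAreaRect(ray(d,np.c_[u+x0,v+y0],.082)[:,:2].astype(np.float32)*1000)
    print(th,len(u),np.round(c,1),np.round(w,1),round(a,1),np.round(cv2.boxPoints((c,w,a))).tolist())
for th in(200,225):meas(d,415,222,515,335,th)
for f in(1,-1):
  for p,q in(((.55,.17,.35),ori(-.19,0,f)),((.5576,-.3427,.051),ori(-.396,0,f)),((.55,.17,.14),ori(-.19,.35,f))):
    j=kinematics.solve_ik(p,q);print(f,None if j is None else np.round(j,2))
E
```

```text
200 929 [558.1 178.2] [118.7 120.3] 79.3 [[488.0, 131.0], [606.0, 109.0], [628.0, 225.0], [510.0, 248.0]]
225 777 [557.9 178.2] [117.3 118.4] 79.3 [[489.0, 132.0], [605.0, 110.0], [627.0, 225.0], [511.0, 247.0]]
1 [ 0.3   0.19  1.62 -0.    1.33  0.49]
1 [-0.55  0.62  1.69 -0.    0.82 -0.16]
1 [ 0.41  0.31  2.05 -0.39  0.53  0.91]
-1 [ 0.3   0.19  1.62 -0.    1.33 -2.65]
-1 [-0.55  0.62  1.69 -0.    0.82  2.98]
-1 [ 0.41  0.31  2.05 -0.39  0.53 -2.23]
```

Rim width is 117 mm (should be 116). The far end then puts the well centre at about (0.542,0.181), yaw -0.187. Now the wrist views over the shaker and the tray.

```bash
python3 - <<'E'
from h import *
import pickle
bot.reach([.52,.18,.36],ori(-.187)); a=cam('wrist','w1.png')
bot.reach([.5576,-.3427,.26],ori(-.396)); b=cam('wrist','w2.png')
pickle.dump((a,b),open('w.pkl','wb'));print(get_obs()['time_s'],get_obs()['position'])
cv2.imwrite('pics/w12.png',cv2.resize(np.vstack([cv2.imread('pics/w1.png'),cv2.imread('pics/w2.png')]),(480,600)))
E
```

```text
4.15 [ 0.55820796 -0.34171907  0.26035742]
```

View pics/w12.png

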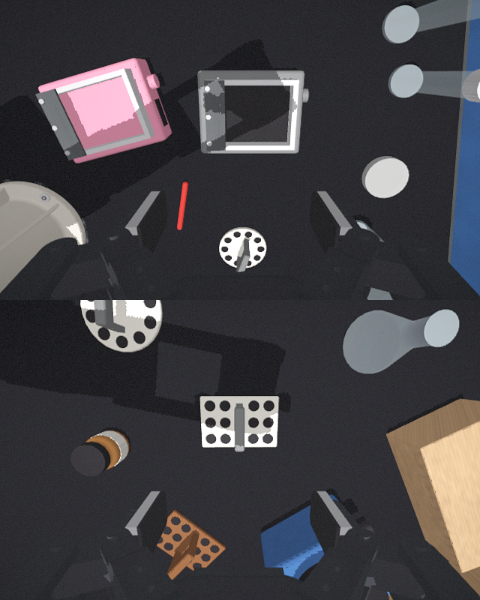

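The top half shows the grey shaker at about (250,112), lip on its left, partly in the arm's shadow. The bottom half shows the tray at (240,422), square to the gripper. Measuring both.

```bash
python3 - <<'E'
from h import *
import pickle
a,b=pickle.load(open('w.pkl','rb'))
def meas(d,x0,y0,x1,y1,th,z):
    s=d['frame'][y0:y1,x0:x1].astype(int)
    m=(s.min(2)>th).astype(np.uint8)
    nn,l,st,_=cv2.connectedComponentsWithStats(m); k=1+np.argmax(st[1:,4])
    v,u=np.nonzero(l==k)
    c,w,an=cv2.minAreaRect(ray(d,np.c_[u+x0,v+y0],z)[:,:2].astype(np.float32)*1000)
    print(th,len(u),np.round(c,1),np.round(w,1),round(an,1),np.round(cv2.boxPoints((c,w,an))).tolist())
for th in(150,180,200,220):meas(a,255,85,420,215,th,.082)
for th in(90,120,150):meas(b,255,115,385,197,th,.008)
E
```

```text
150 3332 [548.6 184.6] [132.4 150.3] 79.4 [[462.0, 133.0], [610.0, 106.0], [635.0, 236.0], [487.0, 264.0]]
180 1645 [557.8 179.2] [117.  118.5] 79.4 [[489.0, 133.0], [605.0, 111.0], [627.0, 226.0], [510.0, 248.0]]
200 959 [553.2 157.2] [ 72.1 117.7] 79.4 [[489.0, 133.0], [604.0, 111.0], [618.0, 182.0], [502.0, 203.0]]
220 847 [553.2 157.9] [ 70.7 117.3] 79.4 [[489.0, 134.0], [604.0, 112.0], [617.0, 182.0], [502.0, 203.0]]
90 5446 [ 559.8 -341.9] [ 80.6 120.6] 67.4 [[489.0, -356.0], [600.0, -402.0], [631.0, -328.0], [520.0, -282.0]]
120 4550 [ 559.8 -341.9] [ 80.6 120.2] 67.4 [[489.0, -356.0], [600.0, -402.0], [631.0, -328.0], [520.0, -282.0]]
150 4351 [ 559.8 -341.9] [ 80.6 120. ] 67.4 [[489.0, -356.0], [600.0, -402.0], [631.0, -328.0], [520.0, -282.0]]
```

All sizes match: tray 120x80.6 mm, rim 117 mm. Tray (0.5598,-0.3419), yaw -0.394; well (0.5423,0.1823), yaw -0.185. Grasping, then moving to the tilted pre-insert pose.

```bash
cat >> h.py <<'E'
W=np.array([.5423,.1823,.060]); YS=-.185; G=.051
def tray_pose(cx,cz,t):  # TCP pose for tray centre (cx,cz) in well frame, mm; tilt t deg
    t=np.radians(t); u=np.array([np.cos(YS),np.sin(YS),0]); k=np.array([0,0,1.])
    return W+u*(cx/1000-G*np.sin(t))+k*(cz/1000+G*np.cos(t)), ori(YS,t)
E
python3 - <<'E'
from h import *
p=np.array([.5598,-.3419,G]); q=ori(-.394)
bot.reach(p+[0,0,.06],q); bot.servo_line(p,q,.1)
hand.move_gripper(0.0,60); o=get_obs(); print(o['gripper_width'],o['grip_force'],o['position'],o['time_s'])
bot.servo_line(p+[0,0,.16],q,.25)
P,Q=tray_pose(26,75,20); bot.reach(P,Q); bot.dwell(.3)
o=get_obs(); print(o['gripper_width'],o['position']-P,o['wrist_force'],o['time_s'])
cam('side','s1.png');cam('scene','c1.png')
s=cv2.imread('pics/s1.png')[80:200,200:360];c=cv2.imread('pics/c1.png')[180:350,390:540]
cv2.imwrite('pics/pre.png',np.hstack([cv2.resize(s,(400,300),interpolation=2),cv2.resize(c,(265,300),interpolation=2)]))
E
```

```text
0.013141592900595302 59.5539253950119 [ 0.55997587 -0.34202726  0.05130792] 6.2
0.012838106807558345 [ 2.40586761e-04 -4.34106437e-04  1.37482383e-05] [-0.1854892   0.29161243 -1.81526814] 9.1833
```

View pics/pre.png

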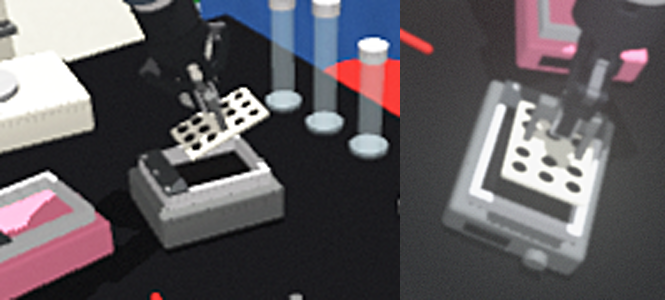

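The tray is held firmly, tilted with its low edge toward the robot, above the recess and clear of the lip. Inserting it with force checks.

```bash
python3 - <<'E'
from h import *
f0=np.array(get_obs()['wrist_force'])
def go(cx,cz,t,v):
    bot.servo_line(*tray_pose(cx,cz,t),velocity=v); o=get_obs()
    f=np.array(o['wrist_force'])-f0
    print(cx,round(cz,1),t,np.round(f,1),round(o['time_s'],2),round(o['gripper_width'],4)); return np.abs(f).max()<8
s=lambda t:60*np.sin(np.radians(t))
steps=[(26,s(20)+25,20,.1),(26,s(20)+4,20,.06),(13,s(20)+4,20,.06),(0,s(20)+4,20,.05)]
ok=all(go(*x) for x in steps)
cam('side','s2.png');cam('scene','c2.png')
a=cv2.imread('pics/s2.png')[80:200,200:360];c=cv2.imread('pics/c2.png')[180:350,390:540]
cv2.imwrite('pics/ins.png',np.hstack([cv2.resize(a,(400,300),interpolation=2),cv2.resize(c,(265,300),interpolation=2)]))
E
```

```text
26 45.5 20 [ 1.3  0.2 -1. ] 9.72 0.013
26 24.5 20 [ 1.4 -0.4 -0.8] 10.22 0.0129
13 24.5 20 [ 0.3  0.7 -1.7] 10.59 0.0131
0 24.5 20 [ 0.3  0.2 -1.1] 11.0 0.013
```

View pics/ins.png

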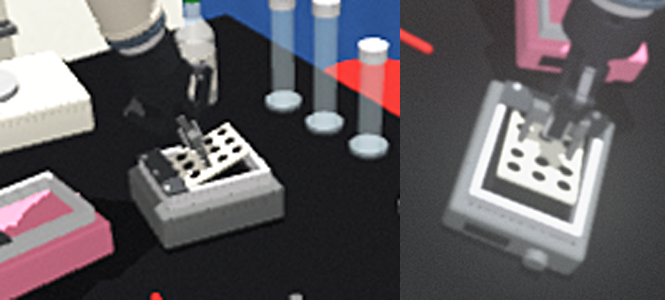

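The low edge is under the lip with no contact force, and the tray is centred between the walls. Laying it level.

```bash
python3 - <<'E'
from h import *
f0=np.array(get_obs()['wrist_force'])
def go(cx,cz,t,v):
    bot.servo_line(*tray_pose(cx,cz,t),velocity=v); o=get_obs()
    f=np.array(o['wrist_force'])-f0
    print(cx,round(cz,1),t,np.round(f,1),round(o['time_s'],2)); return np.abs(f).max()<10
s=lambda t:60*np.sin(np.radians(t))
ok=all(go(0,s(t)+4,t,.04) for t in (16,12,8,4,0))
if ok:
    for z in (3,2,1,.5,0,-.5,-1):
        bot.servo_line(*tray_pose(0,z,0),velocity=.02); bot.dwell(.1)
        f=np.array(get_obs()['wrist_force'])-f0; print(z,np.round(f,1))
        if f[2]>4: break
    hand.move_gripper(.045); bot.dwell(.2)
    P,Q=tray_pose(0,z,0); bot.servo_line(P+[0,0,.10],Q,.15)
    bot.reach([.45,-.05,.35],Q); bot.dwell(.3)
print(get_obs()['time_s'])
cam('side','s3.png');cam('scene','c3.png');cam('wrist','w3.png')
a=cv2.imread('pics/s3.png')[80:200,200:360];c=cv2.imread('pics/c3.png')[180:350,390:540]
cv2.imwrite('pics/fin.png',np.hstack([cv2.resize(a,(400,300),interpolation=2),cv2.resize(c,(265,300),interpolation=2)]))
E
```

```text
0 20.5 16 [-0.3  0.5 -0.1] 11.38
0 16.5 12 [ 0.1  0.5 -0. ] 11.64
0 12.4 8 [-0.5  0.6  0.6] 11.92
0 8.2 4 [-0.5 -0.1 -0.4] 12.2
0 4.0 0 [0.5 0.  0.4] 12.48
3 [ 0.4 -0.1  1.1]
2 [ 0.1  0.2 -0.2]
1 [-0.4 -0.   0.4]
0.5 [-0.8  0.4  0. ]
0 [-0.5 -0.8  6.1]
17.0583
```

View pics/fin.png

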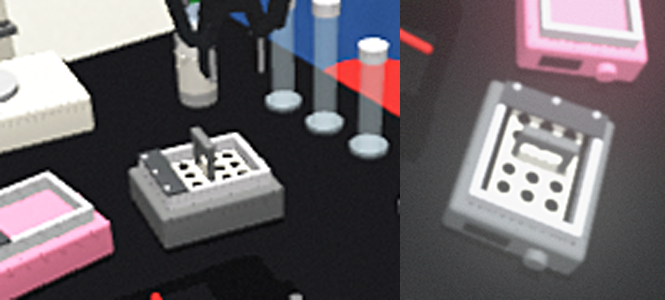

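The tray lies flat and level in the recess with one edge under the lip, the floor was felt at the expected height, and the gripper is clear. Handing in.

```bash
python3 -c "
from workcell import hand_in
print(hand_in())"
```

```text
the job is handed in; nothing more can be done
None
```

The tube tray lies flat in the shaker recess with its edge under the lip, released with the gripper clear; the round tray was left alone, and I handed the job in at about 17 s.

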